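Zero the bench comparator on its master, then load the pin

TASK

On this ship's lab bench, zero the comparator on the steel master block that is standing in it by pressing the read-out's zero button. Then take the master out and stand it in the wooden tray, and load the plain round pin that is as thick as the master (no flange, not the thin one) upright between the jaws, pushed fully down on the base and let go. Do not press zero again once the master is out.

Things in the scene. Friction and masses are not known exactly. Their poses are not given: they have to be found in the camera images.
- nest (a point): Loading place of the comparator: point on top of its grey base (100 x 240 mm, top 10 mm above the table) midway between the steel jaws. Jaws 30 mm wide (x): fixed one at +y, sprung one at -y; flat faces up to 14 mm above this point, then lead-ins sloping 14 mm outward up to the jaw tops at 40 mm. Free on its +x and -x sides, so grip parts across x. Read-out box 63 to 121 mm towards +y, 36 mm high.
- jaw (a joint): Sprung jaw's position in m: 0 with a 30 mm part between the jaws (faces 15 mm either side of the nest), -0.005 empty (its face then 10 mm from the nest), positive if wider. Spring about 2 to 2.5 N. A 30 mm part brought straight down at the centre wedges it back; push down, up to about 15 N, until the part stands on the base. Its spring housing, 63 to 109 mm towards nest -y, is 30 mm high.
- zero_top (a point): Centre of the top of the zero button: black, round, 24 mm across, on top of the grey read-out box beside a small screen (the screen is on the -x side). Pressed straight down; the spring takes about 4 N at the full travel of 6 mm.
- zero (a joint): Travel of the zero button in m: 0 out, 0.006 fully down. 0.004 or more counts as pressed. It springs back.
- master_mid (a point): Centre of the master block: a plain steel block 40 mm (x) x 30 mm (y) x 65 mm tall (z), 0.4 to 0.85 kg. At the start it stands in the comparator, its 30 mm size between the jaws, its axes parallel to those of nest.
- pin_mid (a point): Centre of the pin to load: plain straight round steel pin, 30 mm diameter, 65 mm tall, small dark centre hole in its top, standing upright (z its axis), 0.23 to 0.48 kg. In a group of four steel parts 75 to 120 mm apart; the others (thin pin of 18 mm, pin with a 48 mm flange at its foot, flat rectangular spacer 28 mm high) are not wanted.
- tray_in (a point): Centre of the inner floor of the open wooden tray for the master: inside 100 x 100 mm, outside 110 x 110 mm, walls 5 mm thick, rim 18 mm above the table, floor 5 mm above the table. z up.
Things that resemble listed ones, but are neither listed nor needed, are in the scene too. What is shaped like the part that bears pin_mid but blue, purple or red is not meant.

How it is judged:
By the outcome, as a careful person would: the job done as asked, in the order asked, and still so for the second after the job is handed in, with the robot touching nothing.
It also fails if it takes over 69 s, if anything falls off the work surface, if the arm or the gripper's body presses on something with over 40 N, if the wrist force passes 120 N, or if a joint passes its speed limit or range.

ROBOT

A 6-joint arm with a two-finger parallel gripper is mounted at the origin on the work surface. World frame = base frame: x ahead of the robot, y to its left, z up, the work surface at z = 0. Lengths are in mm, angles in degrees, forces in N, time in s.
With the tool pointing down it reaches from about 350 to 725 mm from the base axis. Payload 4.3 kg.
Tool frame: the origin (TCP) lies on the mounting face of the last link; the fingertips stand 173 mm ahead of it and the grasp point (between the pads) lies 155 mm ahead of it (arm.pinch_z is the z of the grasp point in the tool frame, in mm); z points along the fingers, x is the direction in which the jaws open and shut, and the axes are right-handed (so a half turn about z gives the same grasp; the last joint's range is limited). The gripper opens to 85 mm and grips with 20 to 120 N. Pads are 22 mm wide; open, the fingers measure 114 mm over their backs; the gripper's body (76 mm by 85 mm) begins 54 mm behind the grasp point. The pads swing forward as they close: fully open they stand 13 mm farther back than shut.
Start: joints at [64.211, 21.618, 4.641, 73.018, 0, 83.68], TCP at [191.648, 542.143, 404.729] pointing down, gripper open.
Joint ranges: [-156.06, 156.06], [-48.1, 94.91], [-58.44, 69.94], [-101.28, 121.22], [-78.64, 73.56], [-180, 180]. Speed limits (degrees/s): [147.25, 147.25, 180, 180, 180, 180].

INTERFACE

Orientations are given as [roll, pitch, yaw] about the fixed x, y, z axes, in that order (R = Rz(yaw) Ry(pitch) Rx(roll)).
In Python, from workcell import arm, imaging, workorder gives the robot as it stands.
- The arm moves only by the tool servo_tool, never from a script. Its arguments are lists of equal length, an entry for each row: "gripper": the finger opening in cm, from 0 to 8.54; "slide": the shift along the tool's x, y, z in cm, a list of three; "rot": the turn, a rotation vector about the tool's x, y, z in degrees, a list of three. In form: {"gripper": [gripper, ...], "slide": [[tx, ty, tz], ...], "rot": [[ax, ay, az], ...]}. A call has 1 to 8 rows; each row is the pose to reach, as a shift and turn from the pose measured when the call began, along the tool's axes at that moment; what a row does not reach only later rows make up. A row lasts 1/12 s, in which the tool goes at most 41.7 mm and 7.16 degrees, less where a joint would pass 70% of its speed; a pose out of reach is approached as far as the arm can. A call with a gripper value outside its range is refused whole. The fingers move at their own pace and stop on an object; "squeeze" is the grip in N (left out, the last holds). Time passes only in rows, so rows that repeat a pose let the fingers close. It gives the time, the measured TCP pose, the force and the opening at its end, in the units of the state.
- arm.get_obs(): the state, without advancing time (a new reading comes with each control period).
- imaging.camera(name): name is "scene" or "top" or "wrist"; returns the picture (480x640x3 uint8, blue, green, red); there is no depth.
- imaging.get_calibration(name): a dict with "fx", "fy", "cx", "cy" (pixels), "R" (3x3) and "t" (3): a world point X has camera coordinates R X + t; the wrist camera has in their place "T_tool_cam" (4x4, takes a point from camera to tool coordinates, whose origin is the TCP and whose axes are the tool frame's). Camera axes: x right, y down, z forward; pixel columns grow to the right and rows downward; lengths in mm; the calibration is good to about 2 mm. A picture is of the moment at which its call begins: read the wrist's pose just before it. get_calibration takes no time and is no camera call.
- workorder.sign_off(): hands the job in, once; it reports no verdict.
The state is a dict: "clock": time; "joint_positions": joint angles; "joint_velocities": joint speeds; "tau": joint torques, N m; "tcp_pos": TCP position; "orientation": TCP orientation; "ft_force": force on the tool from outside, world axes, zero at the start; "ft_torque": the same for the moment, N m; "finger_gap": opening from 0.0 (shut) to 1.0 (fully open).
Only numpy, scipy, OpenCV 4.12 (cv2) and the standard library are available. Lean on these libraries where they do the work, as an engineer would, in place of code of your own. Each camera call takes 0.05 s, during which the arm holds its last target.

## Working session

There is one attempt and no reset: what is moved stays moved. The work goes in short steps, Python scripts to look and compute and a tool call to move; the robot and the scene stay as the last step left them, time stands still between calls to the robot, and variables do not carry over. Pictures are saved under pics/ and viewed, and the job is handed in when it is done.

Besides the shell and the picture viewer there is one more tool, called after "Request:" as name(argument=value, ...), one argument or row to a line, values as JSON. servo_tool: Moves the arm, as the interface text tells. Its arguments: {"type":"object","properties":{"gripper":{"type":"array","items":{"type":"number"}},"slide":{"type":"array","items":{"type":"array","items":{"type":"number"}}},"rot":{"type":"array","items":{"type":"array","items":{"type":"number"}}},"squeeze":{"type":"number"}},"required":["gripper","slide","rot"]}

```bash
mkdir -p pics; ls
python3 - <<'E'
from workcell import arm, imaging, workorder
import cv2
o=arm.get_obs()
for k,v in o.items(): print(k,v)
for n in ("scene","top"):
    im=imaging.camera(n); cv2.imwrite(f"pics/{n}0.png",im)
    print(n,imaging.get_calibration(n))
print(imaging.get_calibration("wrist"))
E
```

```text
pics
clock 0.0
joint_positions [6.42110964e+01 2.16613405e+01 4.56167904e+00 7.30152877e+01
 9.12953273e-05 8.36813512e+01]
joint_velocities [-0.06220889  0.04981531 -0.01655465 -0.07843326  0.02570171 -0.03455818]
tau [ 1.44716669e-03 -4.63608742e+01  2.69870764e+01  2.06741982e-02
  1.67824300e-05  1.26505680e-05]
tcp_pos [191.51170079 541.85563033 403.75755278]
orientation [-1.79987258e+02  1.14240875e-01  7.05297579e+01]
ft_force [ 0.61609225 -0.05210923  0.3191403 ]
ft_torque [ 0.00518468 -0.03941094 -0.07101542]
finger_gap 1.0013389707164395
scene {'fx': 588.8046864862412, 'fy': 588.8046864862412, 'cx': 317.82457048380707, 'cy': 239.2166178972475, 'R': array([[-2.47820122e-02,  9.99463648e-01, -2.14072145e-02],
       [ 6.61719517e-01,  3.48839239e-04, -7.49751399e-01],
       [-7.49341800e-01, -3.27459200e-02, -6.61373247e-01]]), 't': array([ -44.19775267, -256.41047612, 1551.16361939])}
top {'fx': 529.3509912458562, 'fy': 529.3509912458562, 'cx': 323.09007279331036, 'cy': 234.36456190115055, 'R': array([[-9.13848600e-02, -9.95815556e-01, -4.31955315e-04],
       [-9.74478745e-01,  8.95161009e-02, -2.05859280e-01],
       [ 2.05036541e-01, -1.83914903e-02, -9.78581509e-01]]), 't': array([102.82260143, 491.00961983, 920.88927015])}
{'fx': 409.8298235336041, 'fy': 409.8298235336041, 'cx': 318.5377158864688, 'cy': 230.22383984835724, 'T_tool_cam': array([[ 9.99999942e-01,  2.55205519e-04,  2.24641151e-04,
         8.47183270e-01],
       [-3.05082410e-04,  9.65179918e-01,  2.61586760e-01,
        -6.69290566e+01],
       [-1.50060743e-04, -2.61586814e-01,  9.65179940e-01,
         3.10730586e+01],
       [ 0.00000000e+00,  0.00000000e+00,  0.00000000e+00,
         1.00000000e+00]])}
```

View pics/top0.png

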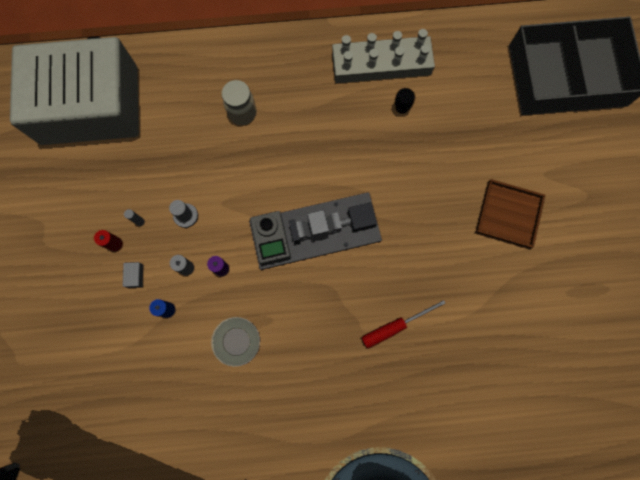

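View pics/scene0.png

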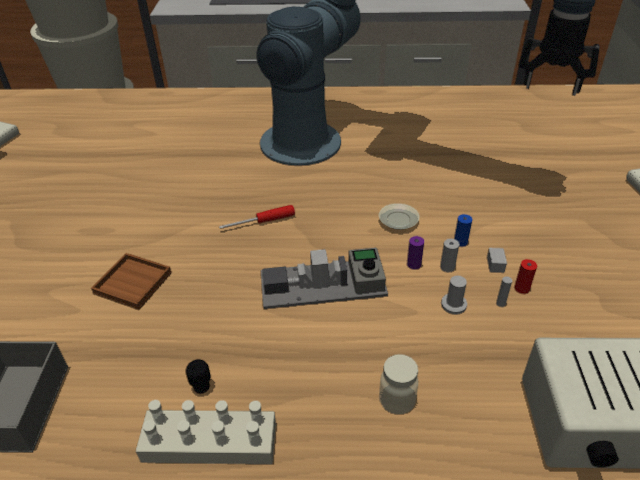

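```bash
cat > h.py <<'E'
import numpy as np, cv2
from workcell import arm, imaging, workorder
from scipy.spatial.transform import Rotation as Rn
def ray(cal,uv,z):
    d=cal["R"].T@np.array([(uv[0]-cal["cx"])/cal["fx"],(uv[1]-cal["cy"])/cal["fy"],1.])
    c=-cal["R"].T@cal["t"]; return c+d*(z-c[2])/d[2]
def proj(cal,X):
    p=cal["R"]@np.asarray(X,float)+cal["t"]; return np.array([cal["fx"]*p[0]/p[2]+cal["cx"],cal["fy"]*p[1]/p[2]+cal["cy"]])
def wcal(o):
    c=imaging.get_calibration("wrist"); T=np.eye(4); T[:3,:3]=Rn.from_euler("xyz",o["orientation"],degrees=True).as_matrix(); T[:3,3]=o["tcp_pos"]
    M=np.linalg.inv(T@c["T_tool_cam"]); c["R"]=M[:3,:3]; c["t"]=M[:3,3]; return c
def crop(im,x0,y0,x1,y1,s,name):
    cv2.imwrite(name,cv2.resize(im[y0:y1,x0:x1],None,fx=s,fy=s,interpolation=cv2.INTER_CUBIC))
E
python3 - <<'E'
from h import *
im=cv2.imread("pics/top0.png")
crop(im,240,180,400,280,5,"pics/c1.png"); crop(im,90,180,250,300,5,"pics/c2.png")
im=cv2.imread("pics/scene0.png")
crop(im,250,230,410,320,5,"pics/c3.png")
hsv=cv2.cvtColor(cv2.imread("pics/top0.png"),cv2.COLOR_BGR2HSV)
print(hsv[215,510],hsv[205,540-30],hsv[300,450])
E
```

```text
[ 12 193  86] [ 13 190  90] [ 16 142 126]
```

View pics/c1.png

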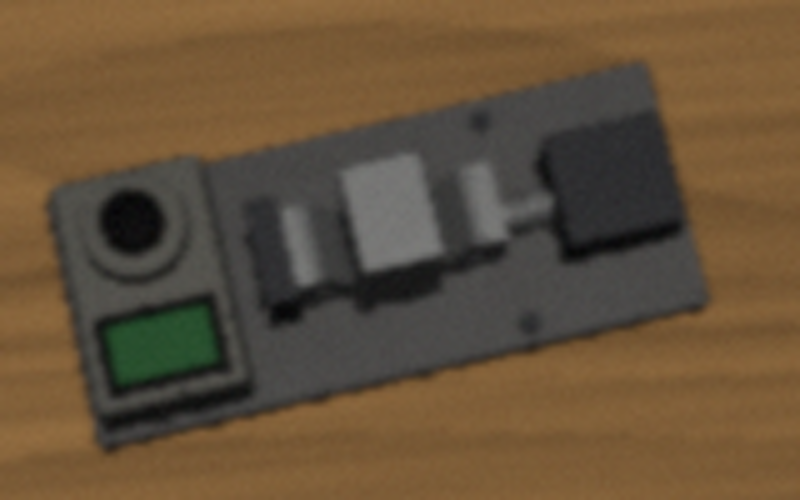

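View pics/c2.png

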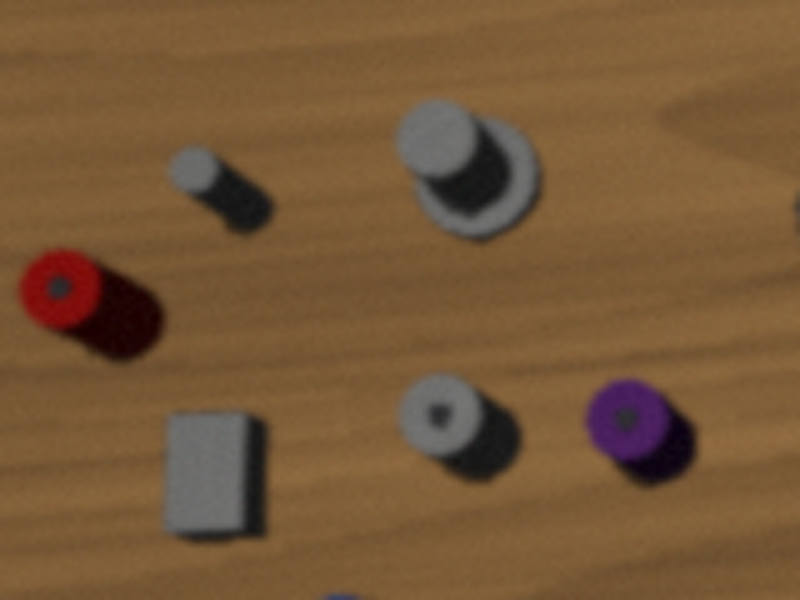

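View pics/c3.png

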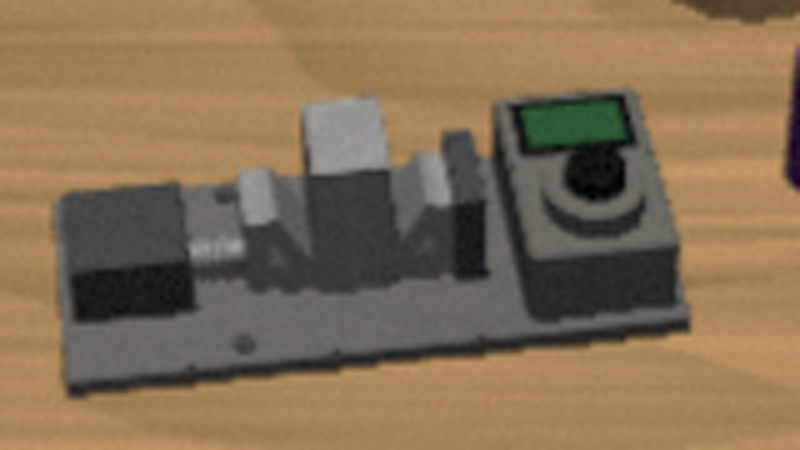

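Run:
```python
from h import *
t=imaging.get_calibration("top"); s=imaging.get_calibration("scene")
f=lambda x0,y0,L:[(x0+(a+.5)/5-.5,y0+(b+.5)/5-.5) for a,b in L]
m=np.array([ray(t,p,75)for p in f(240,180,[(343,170),(419,153),(443,252),(366,272)])])
print("master",m.round(1),m.mean(0), [np.linalg.norm(m[i]-m[(i+1)%4]) for i in range(4)])
m=np.array([ray(s,p,75)for p in f(250,230,[(302,105),(376,97),(391,168),(311,176)])])
print("master scene",m.round(1),m.mean(0), [np.linalg.norm(m[i]-m[(i+1)%4]) for i in range(4)])
def tri(a,b):
    A=[];B=[]
    for c,uv in((t,a),(s,b)):
        P=np.array([[c["fx"],0,c["cx"]],[0,c["fy"],c["cy"]],[0,0,1]])@np.c_[c["R"],c["t"]]
        A.append(P)
    X=cv2.triangulatePoints(A[0],A[1],np.array(a).reshape(2,1),np.array(b).reshape(2,1)); return (X[:3]/X[3]).ravel()
print("button tri",tri(f(240,180,[(131,222)])[0],f(250,230,[(597,175)])[0]), ray(t,f(240,180,[(131,222)])[0],54))
b=np.array([ray(t,p,10)for p in f(240,180,[(646,62),(708,303),(103,448)])]); print("base",b.round(1),np.linalg.norm(b[0]-b[1]),np.linalg.norm(b[1]-b[2]),(b[0]+b[2])/2)
e=b[2]-b[1]; print("yaw of +y",np.degrees(np.arctan2(e[1],e[0])), "x yaw", np.degrees(np.arctan2(*(b[0]-b[1])[[1,0]])))
print("pin",ray(t,f(90,180,[(440,414)])[0],65))
for n,c in(("purple",(627,418)),("flange",(437,140)),("thin",(195,170))): print(n,ray(t,f(90,180,[c])[0],65))
im=cv2.imread("pics/top0.png"); hsv=cv2.cvtColor(im,cv2.COLOR_BGR2HSV)
M=((hsv[...,1]>165)&(hsv[...,2]<115)).astype(np.uint8)
M[:170]=0;M[260:]=0;M[:,:460]=0
M=cv2.morphologyEx(M,cv2.MORPH_CLOSE,np.ones((5,5)))
c=max(cv2.findContours(M,0,2)[0],key=cv2.contourArea); r=cv2.minAreaRect(c); bx=cv2.boxPoints(r); print(r)
q=np.array([ray(t,p,14) for p in bx]); print("tray",q.round(1),q.mean(0),[np.linalg.norm(q[i]-q[(i+1)%4]) for i in range(4)])
```

```text
master [[533.9  81.2  75. ]
 [537.7  53.3  75. ]
 [500.5  48.1  75. ]
 [495.7  76.2  75. ]] [516.96541585  64.71226521  75.        ] [np.float64(28.15735065062443), np.float64(37.631563817795964), np.float64(28.54282146586422), np.float64(38.57202077530699)]
master scene [[505.2  43.4  75. ]
 [500.7  71.6  75. ]
 [539.8  77.8  75. ]
 [544.2  48.1  75. ]] [522.45789916  60.22810051  75.        ] [np.float64(28.489807841235663), np.float64(39.63326149106029), np.float64(29.945497738123585), np.float64(39.22902128249746)]
button tri [525.74308345 157.54440679  58.27384871] [526.77069595 160.64817534  54.        ]
base [[582.8 -39.7  10. ]
 [485.5 -52.8  10. ]
 [450.9 181.2  10. ]] 98.23675913640862 236.56796652153767 [516.83482235  70.77101478  10.        ]
yaw of +y 98.41120984981758 x yaw 7.694304677427747
pin [468.20405508 321.73316497  65.        ]
purple [460.63634528 255.14569855  65.        ]
flange [569.70296923 319.27709904  65.        ]
thin [566.46502804 407.62869485  65.        ]
((510.3581848144531, 213.7106170654297), (61.02280807495117, 56.526390075683594), 15.5241117477417)
tray [[ 483.  -229.2   14. ]
 [ 587.9 -274.8   14. ]
 [ 544.7 -383.1   14. ]
 [ 441.4 -335.5   14. ]] [ 514.24326904 -305.65392942   14.        ] [np.float64(114.4185522754471), np.float64(116.60415151608413), np.float64(113.78008725776475), np.float64(114.12251454989459)]
```

```bash
cat >> h.py <<'E'
def go(x,y,z,yaw):
    o=arm.get_obs(); R=Rn.from_euler("xyz",o["orientation"],degrees=True); T=Rn.from_euler("xyz",[180,0,yaw],degrees=True)
    s=R.inv().apply(np.array([x,y,z])-o["tcp_pos"])/10; r=(R.inv()*T).as_rotvec(degrees=True)
    print("slide",s.round(2),"rot",r.round(1),"| tcp",o["tcp_pos"].round(1),o["orientation"].round(2),"F",o["ft_force"].round(1),"gap",round(o["finger_gap"],3),"t",round(o["clock"],2))
E
python3 -c "
from h import *
go(510,90,400,8)"
```

```text
slide [-31.99  45.09   0.43] rot [ 0.   0.1 62.5] | tcp [191.5 541.9 403.8] [-1.7999e+02  1.1000e-01  7.0530e+01] F [-0.5 -0.5  0.5] gap 1.002 t 0.1
```

Request:
servo_tool(
  gripper=[0, 0, 0, 0, 0, 0, 0, 0],
  slide=[
    [-32, 45.1, 0.4],
    [-32, 45.1, 0.4],
    [-32, 45.1, 0.4],
    [-32, 45.1, 0.4],
    [-32, 45.1, 0.4],
    [-32, 45.1, 0.4],
    [-32, 45.1, 0.4],
    [-32, 45.1, 0.4],
  ],
  rot=[
    [0, 0, 62.5],
    [0, 0, 62.5],
    [0, 0, 62.5],
    [0, 0, 62.5],
    [0, 0, 62.5],
    [0, 0, 62.5],
    [0, 0, 62.5],
    [0, 0, 62.5],
  ],
)

```text
clock: 0.77
tcp_pos: [384.0, 267.7, 401.8]
orientation: [179.9, 0.1, 12.9]
ft_force: [0.8, 0.1, -0.3]
finger_gap: 0.0
```

```bash
python3 -c "
from h import *
go(510,90,400,8)"
```

```text
slide [ 8.32 20.13  0.2 ] rot [0.1 0.1 4.9] | tcp [384.  267.7 401.8] [1.7991e+02 9.0000e-02 1.2900e+01] F [ 0.8  0.1 -0.3] gap 0.0 t 0.77
```

Request:
servo_tool(
  gripper=[0, 0, 0, 0, 0, 0, 0, 0],
  slide=[
    [8.3, 20.1, 0.2],
    [8.3, 20.1, 0.2],
    [8.3, 20.1, 0.2],
    [8.3, 20.1, 0.2],
    [8.3, 20.1, 0.2],
    [8.3, 20.1, 0.2],
    [8.3, 20.1, 0.2],
    [8.3, 20.1, 0.2],
  ],
  rot=[
    [0.1, 0.1, 4.9],
    [0.1, 0.1, 4.9],
    [0.1, 0.1, 4.9],
    [0.1, 0.1, 4.9],
    [0.1, 0.1, 4.9],
    [0.1, 0.1, 4.9],
    [0.1, 0.1, 4.9],
    [0.1, 0.1, 4.9],
  ],
)

```text
clock: 1.43
tcp_pos: [509.6, 90.0, 399.4]
orientation: [-179.9, 0.1, 7.9]
ft_force: [-0.9, 0.5, 0.0]
finger_gap: 0.003
```

Run:
```python
from h import *
o=arm.get_obs(); im=imaging.camera("wrist"); cv2.imwrite("pics/w1.png",im)
import pickle; pickle.dump(o,open("w1.pkl","wb")); go(510,90,400,8)
```

```text
slide [ 0.07  0.09 -0.04] rot [-0.1  0.1  0. ] | tcp [509.2  90.8 399.6] [-1.7994e+02  7.0000e-02  8.0100e+00] F [-0.8 -0.3  0.4] gap 0.004 t 1.48
```

View pics/w1.png

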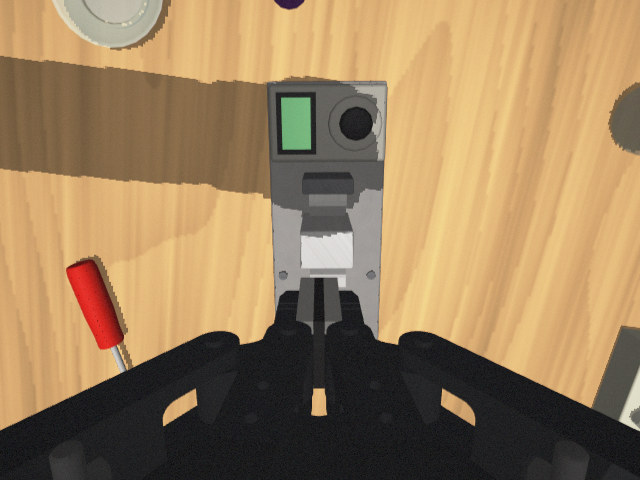

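Run:
```python
from h import *
import pickle; o=pickle.load(open("w1.pkl","rb")); c=wcal(o); im=cv2.imread("pics/w1.png")
crop(im,260,70,400,290,2.7,"pics/c4.png")
g=cv2.cvtColor(im,cv2.COLOR_BGR2GRAY)
M=(g<45).astype(np.uint8); M[:95]=0;M[150:]=0;M[:,:330]=0;M[:,385:]=0
k=max(cv2.findContours(M,0,2)[0],key=cv2.contourArea); e=cv2.fitEllipse(k); print(e)
for z in (46,50,54,58): print("button",z,ray(c,e[0],z))
M=(g>175).astype(np.uint8); M[:225]=0;M[275:]=0;M[:,:290]=0;M[:,360:]=0
k=max(cv2.findContours(M,0,2)[0],key=cv2.contourArea); r=cv2.boundingRect(k); print(r)
print([ray(c,p,75).round(1) for p in ((300.5,232.5),(352.5,232.5),(352.5,268.5),(300.5,268.5))])
print("nest est proj",proj(c,[517,65,75]))
print("topcorners", [ray(c,p,46).round(1) for p in ((268,83),(386,82),(383,161),(270,161))])
```

```text
((355.49853515625, 123.15746307373047), (31.621274948120117, 32.347965240478516), 40.46747970581055)
button 46 [527.79010777 157.92481025  46.        ]
button 50 [527.44350151 157.90739834  50.        ]
button 54 [527.09689525 157.88998643  54.        ]
button 58 [526.75028899 157.87257451  58.        ]
(301, 232, 52, 37)
[array([497.5,  74.6,  75. ]), array([535.7,  79.9,  75. ]), array([540.3,  51.9,  75. ]), array([501.1,  46.4,  75. ])]
nest est proj [324.65984226 248.18174262]
topcorners [array([458.8, 177.4,  46. ]), array([545.4, 190.2,  46. ]), array([553.6, 132.7,  46. ]), array([466.4, 120.6,  46. ])]
```

View pics/c4.png

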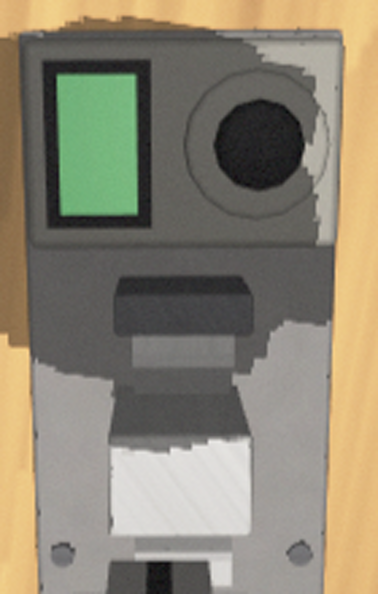

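```bash
python3 -c "
from h import *
go(527,158,243,8)"
```

```text
slide [ 2.72 -6.39 15.66] rot [-0.1  0.1  0. ] | tcp [509.2  90.8 399.6] [-1.7994e+02  7.0000e-02  8.0100e+00] F [-0.8 -0.3  0.4] gap 0.004 t 1.48
```

Request:
servo_tool(
  gripper=[0, 0, 0, 0, 0, 0, 0, 0],
  slide=[
    [2.7, -6.4, 3],
    [2.7, -6.4, 7],
    [2.7, -6.4, 11],
    [2.7, -6.4, 14],
    [2.7, -6.4, 15.6],
    [2.7, -6.4, 15.6],
    [2.7, -6.4, 15.6],
    [2.7, -6.4, 15.6],
  ],
  rot=[
    [0, 0, 0],
    [0, 0, 0],
    [0, 0, 0],
    [0, 0, 0],
    [0, 0, 0],
    [0, 0, 0],
    [0, 0, 0],
    [0, 0, 0],
  ],
)

```text
clock: 2.15
tcp_pos: [526.9, 159.0, 245.4]
orientation: [-179.9, -0.0, 8.1]
ft_force: [0.2, 0.4, -0.0]
finger_gap: -0.001
```

Run:
```python
from h import *
go(527,158,228,8)
im=imaging.camera("scene"); crop(im,250,150,410,270,5,"pics/s1.png")
```

```text
slide [-0.    0.1   1.74] rot [-0.1 -0.   0.1] | tcp [526.9 159.  245.4] [-1.7994e+02 -4.0000e-02  8.1000e+00] F [ 0.2  0.4 -0. ] gap -0.001 t 2.15
```

View pics/s1.png

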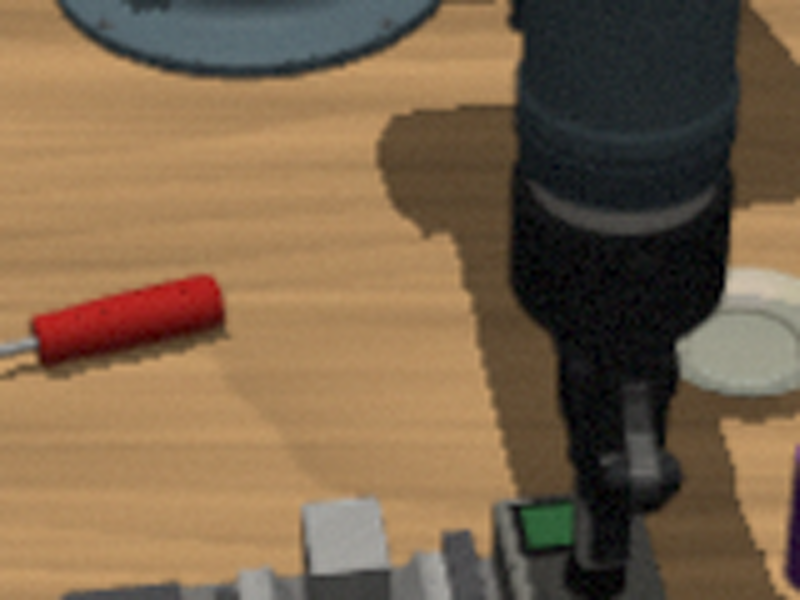

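Over the button (lower right). Descend slowly with force readings.

Request:
servo_tool(
  gripper=[0, 0, 0, 0],
  slide=[
    [0, 0.1, 0.5],
    [0, 0.1, 1.0],
    [0, 0.1, 1.3],
    [0, 0.1, 1.3],
  ],
  rot=[
    [0, 0, 0],
    [0, 0, 0],
    [0, 0, 0],
    [0, 0, 0],
  ],
)

```text
clock: 2.53
tcp_pos: [529.1, 158.0, 235.4]
orientation: [-179.9, -0.4, 8.0]
ft_force: [-0.2, 1.2, 9.1]
finger_gap: 0.002
```

Request:
servo_tool(
  gripper=[0, 0],
  slide=[
    [0, 0, 0.3],
    [0, 0, 0.3],
  ],
  rot=[
    [0, 0, 0],
    [0, 0, 0],
  ],
)

```text
clock: 2.7
tcp_pos: [529.0, 157.9, 235.1]
orientation: [-179.9, -0.5, 8.0]
ft_force: [-7.4, -0.3, 19.2]
finger_gap: 0.002
```

Request:
servo_tool(
  gripper=[0, 0],
  slide=[
    [0, 0, 0.3],
    [0, 0, 0.3],
  ],
  rot=[
    [0, 0, 0],
    [0, 0, 0],
  ],
)

```text
clock: 2.87
tcp_pos: [528.8, 157.8, 235.1]
orientation: [-179.9, -0.6, 8.0]
ft_force: [-7.0, -1.5, 21.0]
finger_gap: 0.0
```

Run:
```python
from h import *
im=imaging.camera("scene"); crop(im,320,200,420,300,6,"pics/s2.png")
im=imaging.camera("wrist"); cv2.imwrite("pics/w2.png",im)
```

```text
(no output)
```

View pics/s2.png

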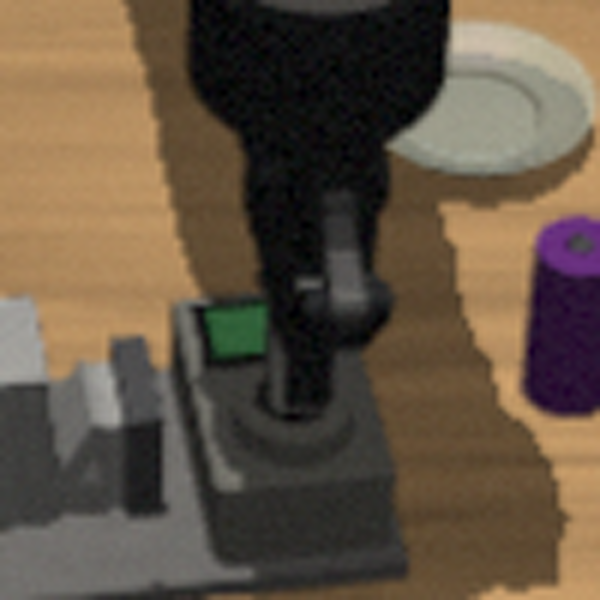

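View pics/w2.png

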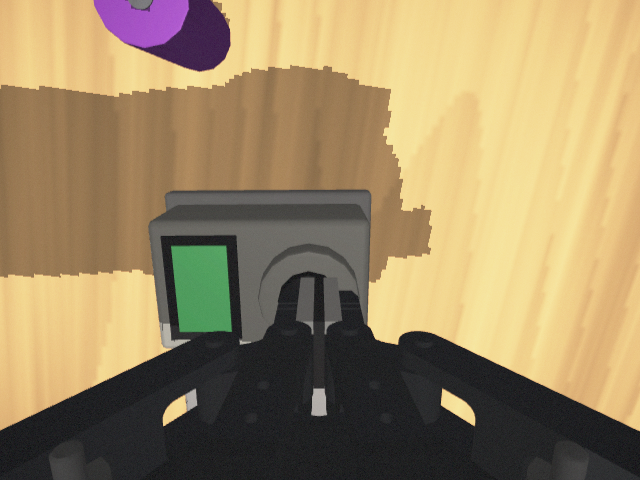

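Request:
servo_tool(
  gripper=[0, 0],
  slide=[
    [0, 0, -0.15],
    [0, 0, -0.15],
  ],
  rot=[
    [0, 0.6, 0],
    [0, 0.6, 0],
  ],
)

```text
clock: 3.13
tcp_pos: [528.7, 157.6, 237.9]
orientation: [-179.9, -1.3, 8.0]
ft_force: [-2.3, 1.3, 3.5]
finger_gap: -0.003
```

Request:
servo_tool(
  gripper=[0, 0],
  slide=[
    [0, 0, -0.2],
    [0, 0, -0.2],
  ],
  rot=[
    [0, 0, 0],
    [0, 0, 0],
  ],
)

```text
clock: 3.3
tcp_pos: [528.8, 157.6, 240.4]
orientation: [-179.9, -1.3, 8.0]
ft_force: [-1.3, 0.6, 1.4]
finger_gap: 0.0
```

Request:
servo_tool(
  gripper=[0, 0],
  slide=[
    [0, 0, -0.2],
    [0, 0, -0.2],
  ],
  rot=[
    [0, 0, 0],
    [0, 0, 0],
  ],
)

```text
clock: 3.47
tcp_pos: [529.0, 157.5, 242.4]
orientation: [-179.9, -1.3, 8.0]
ft_force: [-0.4, 0.1, 1.1]
finger_gap: -0.002
```

Request:
servo_tool(
  gripper=[0, 0],
  slide=[
    [0, 0, -0.2],
    [0, 0, -0.2],
  ],
  rot=[
    [0, 0, 0],
    [0, 0, 0],
  ],
)

```text
clock: 3.63
tcp_pos: [529.0, 157.4, 244.4]
orientation: [-179.9, -1.3, 8.0]
ft_force: [-0.2, 0.4, -0.3]
finger_gap: -0.001
```

Run:
```python
from h import *
c=imaging.get_calibration("wrist"); T=np.linalg.inv(c["T_tool_cam"])
for z in (155,165,173,180,186,192):
  for y in(-11,):
    p=(T@[0,y,z,1])[:3]; print(z,y,c["fx"]*p[0]/p[2]+c["cx"],c["fy"]*p[1]/p[2]+c["cy"], c["fx"]/p[2])
im=imaging.camera("scene"); crop(im,320,200,420,300,6,"pics/s3.png")
```

```text
155 -11 319.70031814849676 296.88768273576045 3.0515388763354863
165 -11 319.6085647983536 284.98123771269934 2.8469202422692113
173 -11 319.5435705895587 276.5472135312823 2.7019770199773396
180 -11 319.4918979605194 269.8418745339178 2.586742178348742
186 -11 319.4509914335396 264.5336071648368 2.4955167608361117
192 -11 319.4128718820322 259.5869938409814 2.4105065617698993
```

View pics/s3.png

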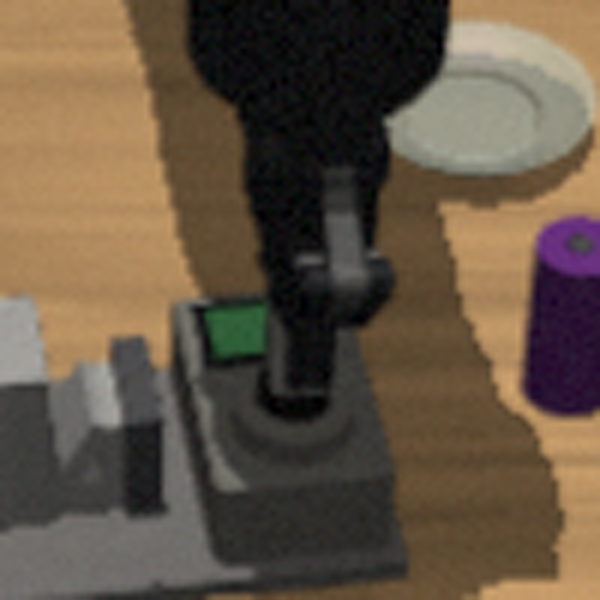

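```bash
python3 -c "
from h import *
go(518.5,64,300,8)"
```

```text
slide [-2.2   9.09 -5.64] rot [-0.1 -1.3 -0. ] | tcp [529.  157.4 244.3] [-179.87   -1.32    7.98] F [-0.2  0.6  0.1] gap 0.0 t 3.68
```

Request:
servo_tool(
  gripper=[0, 6.2, 6.2, 6.2, 6.2, 6.2, 6.2],
  slide=[
    [0, 0, -3],
    [0, 0, -5.6],
    [-2.2, 9.1, -5.6],
    [-2.2, 9.1, -5.6],
    [-2.2, 9.1, -5.6],
    [-2.2, 9.1, -5.6],
    [-2.2, 9.1, -5.6],
  ],
  rot=[
    [-0.1, -1.3, 0],
    [-0.1, -1.3, 0],
    [-0.1, -1.3, 0],
    [-0.1, -1.3, 0],
    [-0.1, -1.3, 0],
    [-0.1, -1.3, 0],
    [-0.1, -1.3, 0],
  ],
)

```text
clock: 4.27
tcp_pos: [518.5, 63.6, 299.4]
orientation: [-179.9, 0.0, 7.9]
ft_force: [-0.1, 1.0, -0.0]
finger_gap: 0.728
```

Run:
```python
from h import *
import pickle
o=arm.get_obs(); im=imaging.camera("wrist"); cv2.imwrite("pics/w3.png",im); pickle.dump(o,open("w3.pkl","wb")); go(518.5,64,212,8)
```

```text
slide [-0.01  0.03  8.73] rot [-0.1 -0.  -0. ] | tcp [518.5  64.2 299.3] [-179.93   -0.      7.96] F [0.5 0.1 0.1] gap 0.727 t 4.32
```

View pics/w3.png

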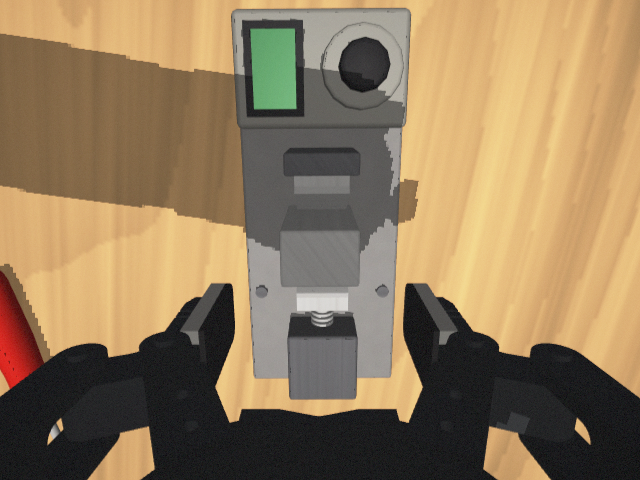

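Run:
```python
from h import *
import pickle; o=pickle.load(open("w3.pkl","rb")); c=wcal(o); im=cv2.imread("pics/w3.png")
q=np.array([ray(c,p,75) for p in ((281,231),(359,231),(359,286.5),(281,286.5))]); print(q.round(1),q.mean(0),[np.linalg.norm(q[i]-q[(i+1)%4]).round(1) for i in range(4)])
b=np.array([ray(c,p,10) for p in ((255,377.5),(391,376.5))]);print(b,b.mean(0),np.linalg.norm(b[0]-b[1]))
h=np.array([ray(c,p,10) for p in ((261.5,291),(382,291))]);print(h,h.mean(0),np.linalg.norm(h[0]-h[1]))
for z in (54,60,66): print(ray(c,(364,64),z))
crop(im,230,130,410,400,2.2,"pics/c5.png")
```

```text
[[497.9  75.6  75. ]
 [535.7  80.8  75. ]
 [540.4  52.   75. ]
 [501.2  46.6  75. ]] [518.81000938  63.76581872  75.        ] [np.float64(38.1), np.float64(29.2), np.float64(39.6), np.float64(29.2)]
[[488.13323377 -54.32477397  10.        ]
 [585.35548007 -40.0231781   10.        ]] [536.74435692 -47.17397604  10.        ] 98.26851387225526
[[485.93082438  13.45265085  10.        ]
 [567.09809029  24.7040404   10.        ]] [526.51445733  19.07834563  10.        ] 81.94338791920416
[527.24691087 159.22741768  54.        ]
[526.73013116 158.41116373  60.        ]
[526.21335146 157.59490978  66.        ]
```

View pics/c5.png

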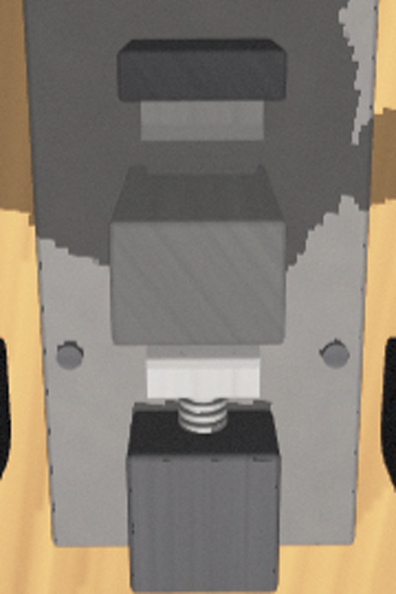

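Request:
servo_tool(
  gripper=[6.2, 6.2, 6.2, 6.2, 6.2, 6.2, 6.2],
  slide=[
    [0, 0, 2.5],
    [0, 0, 5],
    [0, 0, 7],
    [0, 0, 8.4],
    [0, 0, 8.4],
    [0, 0, 8.4],
    [0, 0, 8.4],
  ],
  rot=[
    [-0.1, 0, 0],
    [-0.1, 0, 0],
    [-0.1, 0, 0],
    [-0.1, 0, 0],
    [-0.1, 0, 0],
    [-0.1, 0, 0],
    [-0.1, 0, 0],
  ],
)

```text
clock: 4.9
tcp_pos: [519.0, 65.1, 216.1]
orientation: [180.0, -0.1, 8.0]
ft_force: [-0.2, 0.6, 1.2]
finger_gap: 0.727
```

Request:
servo_tool(
  gripper=[3.5, 3.5, 3.5, 3.5, 3.5, 3.5],
  slide=[
    [0, 0, 0],
    [0, 0, 0],
    [0, 0, 0],
    [0, 0, 0],
    [0, 0, 0],
    [0, 0, 0],
  ],
  rot=[
    [0, 0, 0],
    [0, 0, 0],
    [0, 0, 0],
    [0, 0, 0],
    [0, 0, 0],
    [0, 0, 0],
  ],
  squeeze=60,
)

```text
clock: 5.4
tcp_pos: [519.3, 65.3, 217.5]
orientation: [180.0, -0.2, 8.1]
ft_force: [-2.3, 0.1, 5.0]
finger_gap: 0.456
```

Run:
```python
from h import *
go(518.5,64,215,8)
im=imaging.camera("scene"); crop(im,250,190,410,310,5,"pics/s4.png")
```

```text
slide [-0.1   0.12  0.25] rot [ 0.  -0.2  0.1] | tcp [519.3  65.3 217.5] [ 1.7999e+02 -1.5000e-01  8.0500e+00] F [-2.3  0.1  5. ] gap 0.456 t 5.4
```

View pics/s4.png

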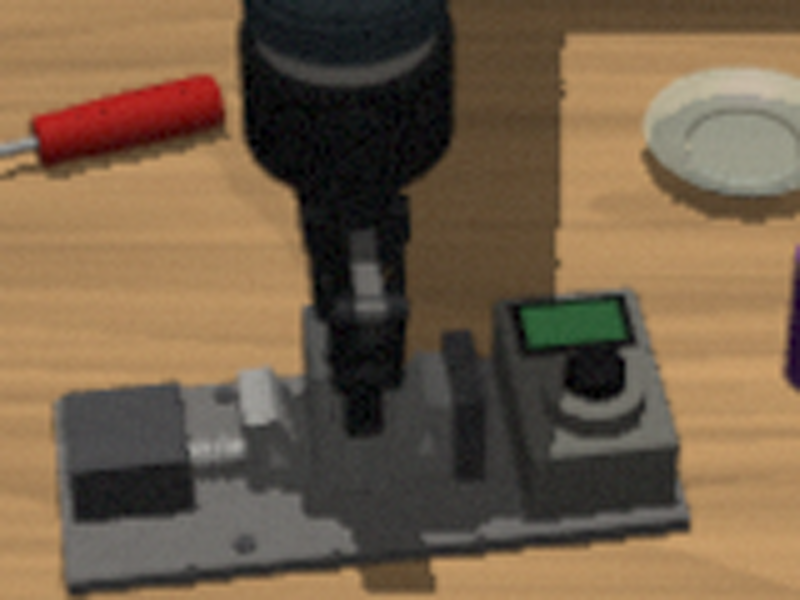

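Request:
servo_tool(
  gripper=[3.5, 3.5, 3.5, 3.5, 3.5, 3.5, 3.5, 3.5],
  slide=[
    [0, 0, -0.5],
    [0, 0, -1.5],
    [0, 0, -3],
    [0, 0, -5],
    [0, 0, -7],
    [0, 0, -9.5],
    [0, 0, -12],
    [0, 0, -12],
  ],
  rot=[
    [0, 0, 0],
    [0, 0, 0],
    [0, 0, 0],
    [0, 0, 0],
    [0, 0, 0],
    [0, 0, 0],
    [0, 0, 0],
    [0, 0, 0],
  ],
)

```text
clock: 6.12
tcp_pos: [520.7, 65.3, 343.2]
orientation: [179.9, -0.7, 8.0]
ft_force: [1.3, -0.4, -3.3]
finger_gap: 0.455
```

Run:
```python
from h import *
go(513,-305,330,-23)
im=imaging.camera("scene"); cv2.imwrite("pics/s5.png",im)
```

```text
slide [-5.96 36.56  1.29] rot [-0.1 -0.7 31. ] | tcp [520.7  65.3 343.2] [179.93  -0.68   8.05] F [ 1.3 -0.4 -3.3] gap 0.455 t 6.12
```

View pics/s5.png

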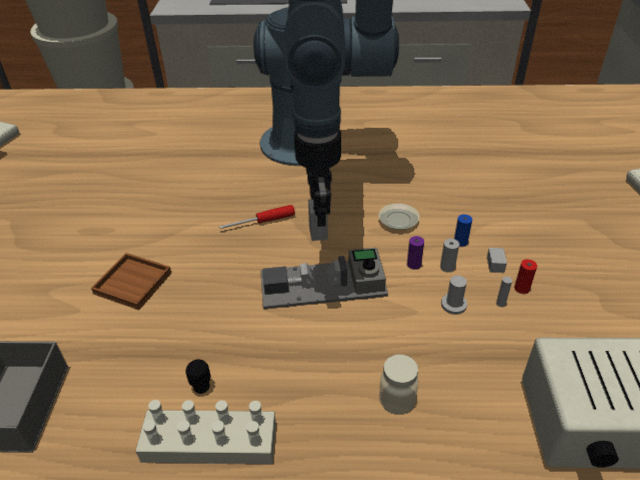

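Request:
servo_tool(
  gripper=[3.5, 3.5, 3.5, 3.5, 3.5, 3.5, 3.5, 3.5],
  slide=[
    [-1, 4, 0.5],
    [-2, 8, 1],
    [-3, 12, 1.3],
    [-4, 16, 1.3],
    [-4, 20, 1.3],
    [-5, 24, 1.3],
    [-5, 28, 1.3],
    [-5.5, 32, 1.3],
  ],
  rot=[
    [0, 0, 4],
    [0, 0, 8],
    [0, 0, 12],
    [0, -0.7, 16],
    [0, -0.7, 20],
    [0, -0.7, 24],
    [0, -0.7, 28],
    [0, -0.7, 31],
  ],
)

```text
clock: 6.83
tcp_pos: [510.1, -260.8, 325.4]
orientation: [-179.9, 0.3, -23.1]
ft_force: [2.3, 0.5, -4.0]
finger_gap: 0.456
```

Run:
```python
from h import *
go(513,-305,330,-23)
s=imaging.get_calibration("scene")
q=np.array([ray(s,p,18) for p in ((94,284),(126,257),(170.5,273),(139,305.5))]); print(q.round(1),q.mean(0))
```

```text
slide [ 2.    3.95 -0.48] rot [-0.1  0.3 -0.1] | tcp [ 510.1 -260.8  325.4] [-179.89    0.32  -23.14] F [ 2.3  0.5 -4. ] gap 0.456 t 6.83
[[ 539.9 -378.3   18. ]
 [ 463.  -336.2   18. ]
 [ 509.1 -234.5   18. ]
 [ 595.5 -275.5   18. ]] [ 526.87270191 -306.11775652   18.        ]
```

Request:
servo_tool(
  gripper=[3.5, 3.5, 3.5, 3.5],
  slide=[
    [1, 2, -0.3],
    [2, 4, -0.5],
    [2, 4, -0.5],
    [2, 4, -0.5],
  ],
  rot=[
    [0, 0, 0],
    [0, 0, 0],
    [0, 0, 0],
    [0, 0, 0],
  ],
)

```text
clock: 7.17
tcp_pos: [512.2, -306.5, 328.1]
orientation: [-179.8, 0.5, -23.3]
ft_force: [-0.8, 0.1, -6.0]
finger_gap: 0.454
```

Run:
```python
from h import *
import pickle
o=arm.get_obs(); im=imaging.camera("wrist"); cv2.imwrite("pics/w4.png",im); pickle.dump(o,open("w4.pkl","wb")); go(513,-305,330,-23)
c=wcal(o); print([proj(c,[514+a,-305+b,18]).round(0) for a,b in((30,70),(73,-30),(-30,-70),(-73,30))])
```

```text
slide [ 0.06 -0.07 -0.18] rot [-0.2  0.5 -0.2] | tcp [ 512.1 -305.4  328.2] [-179.81    0.51  -23.2 ] F [-0.7  0.1 -6.1] gap 0.459 t 7.22
[array([325., 103.]), array([438., 215.]), array([325., 316.]), array([212., 218.])]
```

View pics/w4.png

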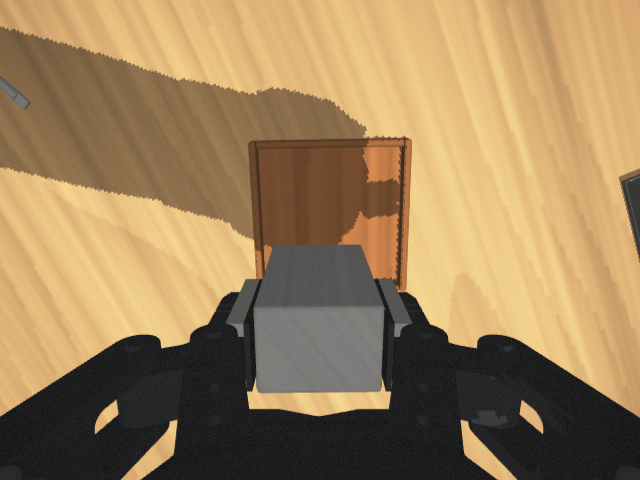

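Run:
```python
from h import *
import pickle; o=pickle.load(open("w4.pkl","rb")); c=wcal(o)
a,b,e=[ray(c,p,18) for p in((249,142),(411,138.5),(405.5,290))]
print(a,b,np.linalg.norm(a-b),e)
d=(b-a)/np.linalg.norm(b-a); n=np.array([d[1],-d[0],0]); print(np.degrees(np.arctan2(d[1],d[0])),(a+b)/2+55*n)
m=np.array([ray(c,p,o["tcp_pos"][2]-207.5+65) for p in((255,308),(383,306),(382,390),(258,391))]);print(m,m.mean(0))
m=np.array([ray(c,p,o["tcp_pos"][2]-207.5) for p in((271,246),(361,245))]);print(m,m.mean(0))
```

```text
[ 487.38554289 -238.02240605   18.        ] [ 587.39005976 -278.49083735   18.        ] 107.88233092919626 [ 546.67777052 -378.96255497   18.        ]
-22.03150707744307 [ 516.75639948 -309.24039615   18.        ]
[[ 498.04674973 -286.24638778  185.59314571]
 [ 533.25738424 -300.52531568  185.59314571]
 [ 522.6892688  -327.26436515  185.59314571]
 [ 486.59615769 -312.38703703  185.59314571]] [ 510.14739011 -306.60577641  185.59314571]
[[ 494.92430585 -285.76866981  120.59314571]
 [ 532.40971725 -301.26484021  120.59314571]] [ 513.66701155 -293.51675501  120.59314571]
```

Run:
```python
from h import *
go(517.5,-308,219,-23)
```

```text
slide [ 0.69  0.07 10.92] rot [-0.2  0.5 -0.2] | tcp [ 512.1 -305.4  328.2] [-179.81    0.51  -23.2 ] F [-0.7  0.1 -6.1] gap 0.459 t 7.22
```

Request:
servo_tool(
  gripper=[3.5, 3.5, 3.5, 3.5, 3.5, 3.5, 3.5, 3.5],
  slide=[
    [0.7, 0.1, 2],
    [0.7, 0.1, 4.5],
    [0.7, 0.1, 7],
    [0.7, 0.1, 9],
    [0.7, 0.1, 10.2],
    [0.7, 0.1, 10.8],
    [0.7, 0.1, 10.8],
    [0.7, 0.1, 10.8],
  ],
  rot=[
    [-0.2, 0.5, 0],
    [-0.2, 0.5, 0],
    [-0.2, 0.5, 0],
    [-0.2, 0.5, 0],
    [-0.2, 0.5, 0],
    [-0.2, 0.5, 0],
    [-0.2, 0.5, 0],
    [-0.2, 0.5, 0],
  ],
)

```text
clock: 7.88
tcp_pos: [517.5, -307.5, 220.2]
orientation: [-180.0, 0.0, -23.1]
ft_force: [-0.2, -0.9, -4.2]
finger_gap: 0.459
```

Request:
servo_tool(
  gripper=[3.5, 3.5, 3.5],
  slide=[
    [0, 0, 0.3],
    [0, 0, 0.5],
    [0, 0, 0.5],
  ],
  rot=[
    [0, 0, 0],
    [0, 0, 0],
    [0, 0, 0],
  ],
)

```text
clock: 8.13
tcp_pos: [517.7, -307.5, 215.6]
orientation: [180.0, -0.0, -23.1]
ft_force: [-0.1, -0.1, -4.9]
finger_gap: 0.456
```

Run:
```python
from h import *
go(517.5,-308,212.5,-23)
im=imaging.camera("scene"); crop(im,60,180,220,320,5,"pics/s6.png")
```

```text
slide [-0.    0.05  0.31] rot [ 0.  -0.  -0.1] | tcp [ 517.7 -307.5  215.6] [ 1.800e+02 -1.000e-02 -2.313e+01] F [-0.1 -0.1 -4.9] gap 0.456 t 8.13
```

View pics/s6.png

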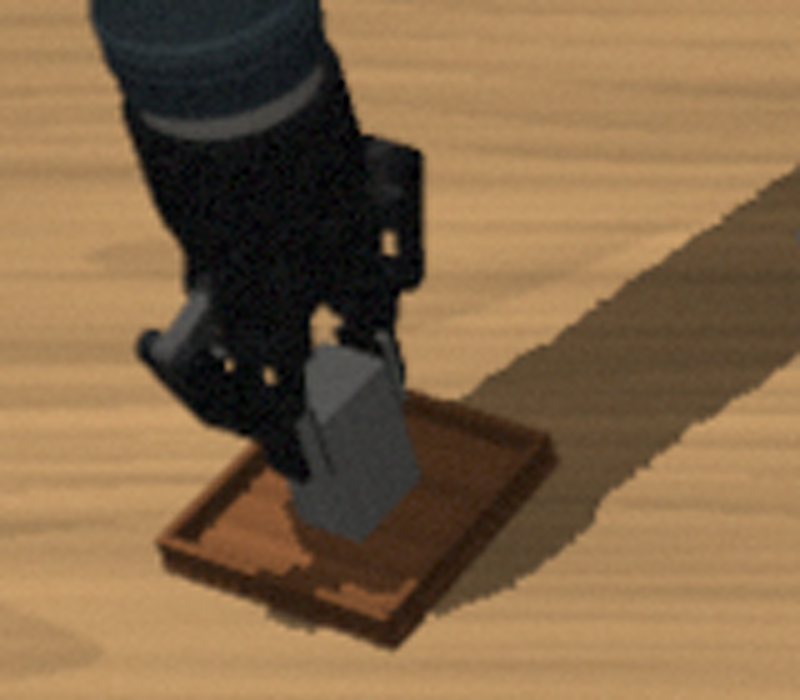

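Master inside the tray outline, slightly above the floor. Lower until contact.

Request:
servo_tool(
  gripper=[3.5, 3.5, 3.5],
  slide=[
    [0, 0, 0.15],
    [0, 0, 0.3],
    [0, 0, 0.3],
  ],
  rot=[
    [0, 0, 0],
    [0, 0, 0],
    [0, 0, 0],
  ],
)

```text
clock: 8.43
tcp_pos: [517.7, -307.7, 212.7]
orientation: [180.0, -0.0, -23.1]
ft_force: [-0.0, -0.1, -5.2]
finger_gap: 0.457
```

Request:
servo_tool(
  gripper=[3.5, 3.5],
  slide=[
    [0, 0, 0.2],
    [0, 0, 0.2],
  ],
  rot=[
    [0, 0, 0],
    [0, 0, 0],
  ],
)

```text
clock: 8.6
tcp_pos: [517.6, -307.7, 212.5]
orientation: [180.0, -0.1, -23.1]
ft_force: [-4.4, 3.5, 7.6]
finger_gap: 0.457
```

Request:
servo_tool(
  gripper=[6.5, 6.5, 6.5, 6.5, 6.5, 6.5, 6.5, 6.5],
  slide=[
    [0, 0, 0],
    [0, 0, 0],
    [0, 0, 0],
    [0, 0, 0],
    [0, 0, 0],
    [0, 0, -2],
    [0, 0, -5],
    [0, 0, -9],
  ],
  rot=[
    [0, 0, 0],
    [0, 0, 0],
    [0, 0, 0],
    [0, 0, 0],
    [0, 0, 0],
    [0, 0, 0],
    [0, 0, 0],
    [0, 0, 0],
  ],
)

```text
clock: 9.27
tcp_pos: [516.3, -306.7, 300.3]
orientation: [-179.9, 0.3, -23.1]
ft_force: [0.3, -0.6, -0.7]
finger_gap: 0.76
```

Run:
```python
from h import *
go(468,321,340,8)
im=imaging.camera("wrist"); cv2.imwrite("pics/w5.png",im)
```

```text
slide [-29.14 -55.83  -3.73] rot [ -0.2   0.3 -31.1] | tcp [ 516.3 -306.7  300.3] [-179.93    0.32  -23.14] F [ 0.3 -0.6 -0.7] gap 0.76 t 9.27
```

View pics/w5.png

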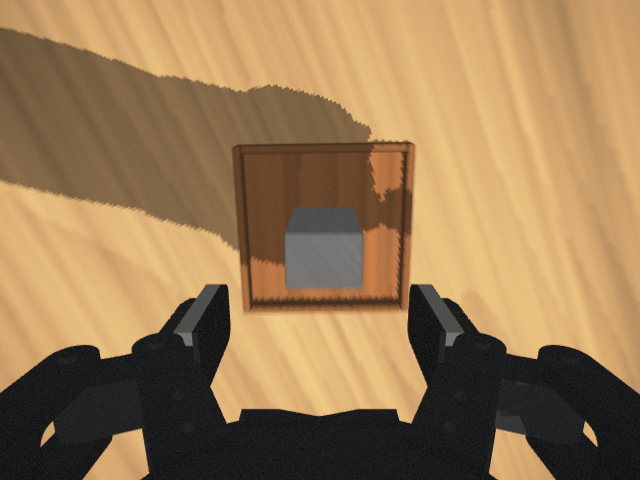

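Request:
servo_tool(
  gripper=[6.2, 6.2, 6.2, 6.2, 6.2, 6.2, 6.2, 6.2],
  slide=[
    [-2, -4, -4],
    [-29, -55.8, -7],
    [-29, -55.8, -7],
    [-29, -55.8, -7],
    [-29, -55.8, -7],
    [-29, -55.8, -7],
    [-29, -55.8, -7],
    [-29, -55.8, -7],
  ],
  rot=[
    [0, 0, 0],
    [0, 0, -31],
    [0, 0, -31],
    [0, 0, -31],
    [0, 0, -31],
    [0, 0, -31],
    [0, 0, -31],
    [0, 0, -31],
  ],
)

```text
clock: 9.98
tcp_pos: [494.0, 12.3, 354.7]
orientation: [179.6, -0.4, 7.8]
ft_force: [0.7, 0.7, -0.2]
finger_gap: 0.73
```

Run:
```python
from h import *
go(468,315,370,8)
```

```text
slide [  1.57 -30.33  -1.73] rot [ 0.4 -0.4 -0.2] | tcp [494.   12.3 354.7] [179.6   -0.45   7.85] F [ 0.7  0.7 -0.2] gap 0.73 t 9.98
```

Request:
servo_tool(
  gripper=[6.2, 6.2, 6.2, 6.2, 6.2, 6.2, 6.2, 6.2],
  slide=[
    [1.6, -30.3, -1.7],
    [1.6, -30.3, -1.7],
    [1.6, -30.3, -1.7],
    [1.6, -30.3, -1.7],
    [1.6, -30.3, -1.7],
    [1.6, -30.3, -1.7],
    [1.6, -30.3, -1.7],
    [1.6, -30.3, -1.7],
  ],
  rot=[
    [0.4, -0.4, 0],
    [0.4, -0.4, 0],
    [0.4, -0.4, 0],
    [0.4, -0.4, 0],
    [0.4, -0.4, 0],
    [0.4, -0.4, 0],
    [0.4, -0.4, 0],
    [0.4, -0.4, 0],
  ],
)

```text
clock: 10.65
tcp_pos: [467.5, 319.5, 369.9]
orientation: [-179.8, -0.1, 8.1]
ft_force: [0.4, -0.2, -0.6]
finger_gap: 0.723
```

Request:
servo_tool(
  gripper=[6.2, 6.2],
  slide=[
    [0, 0, 0],
    [0, 0, 0],
  ],
  rot=[
    [0, 0, 0],
    [0, 0, 0],
  ],
)

```text
clock: 10.82
tcp_pos: [467.3, 320.3, 369.7]
orientation: [-179.9, -0.1, 8.3]
ft_force: [0.0, 0.1, 0.3]
finger_gap: 0.723
```

Run:
```python
from h import *
import pickle
o=arm.get_obs(); im=imaging.camera("wrist"); cv2.imwrite("pics/w6.png",im); pickle.dump(o,open("w6.pkl","wb")); go(468,315,370,8)
```

```text
slide [-0.01  0.41 -0.04] rot [-0.1 -0.1  0.1] | tcp [467.5 319.1 369.6] [-1.7989e+02 -1.1000e-01  8.1500e+00] F [-0.1 -2.  -0.4] gap 0.724 t 10.87
```

View pics/w6.png

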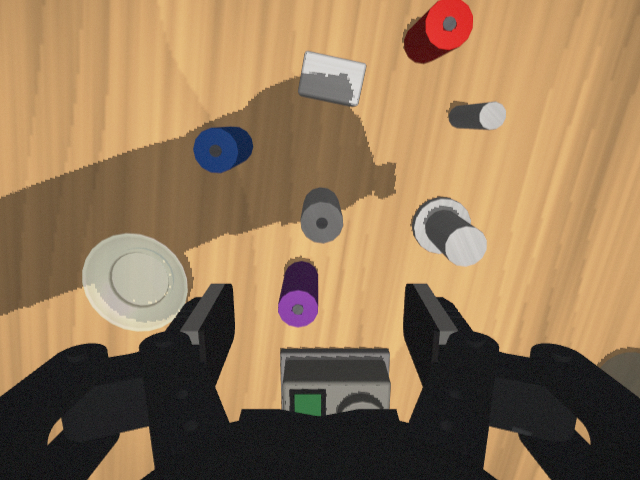

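Run:
```python
from h import *
import pickle; o=pickle.load(open("w6.pkl","rb")); c=wcal(o)
print(ray(c,(322,222),65))
hsv=cv2.cvtColor(cv2.imread("pics/w6.png"),cv2.COLOR_BGR2HSV); print(hsv[222-12,322],hsv[192,322])
go(*ray(c,(322,222),65)[:2],250,8)
```

```text
[470.15470027 320.45014837  65.        ]
[ 24  11 117] [15 14 75]
slide [ 0.26 -0.07 11.96] rot [-0.1 -0.1  0.1] | tcp [467.5 319.1 369.6] [-1.7989e+02 -1.1000e-01  8.1500e+00] F [-0.1 -2.  -0.4] gap 0.724 t 10.87
```

Request:
servo_tool(
  gripper=[6.2, 6.2, 6.2, 6.2, 6.2, 6.2],
  slide=[
    [0.3, -0.1, 3],
    [0.3, -0.1, 6],
    [0.3, -0.1, 8.5],
    [0.3, -0.1, 10],
    [0.3, -0.1, 10],
    [0.3, -0.1, 10],
  ],
  rot=[
    [0, 0, 0],
    [-0.1, -0.1, 0],
    [-0.1, -0.1, 0],
    [-0.1, -0.1, 0],
    [-0.1, -0.1, 0],
    [-0.1, -0.1, 0],
  ],
)

```text
clock: 11.37
tcp_pos: [470.4, 318.8, 269.1]
orientation: [179.9, 0.1, 8.0]
ft_force: [1.0, 0.7, 0.4]
finger_gap: 0.725
```

Run:
```python
from h import *
import pickle
o=arm.get_obs(); im=imaging.camera("wrist"); cv2.imwrite("pics/w7.png",im); pickle.dump(o,open("w7.pkl","wb")); go(470,320.8,207,8)
print(proj(wcal(o),[470,320.8,65]))
```

```text
slide [-0.09 -0.14  6.33] rot [ 0. -0.  0.] | tcp [471.1 319.5 270.3] [ 1.7999e+02 -3.0000e-02  8.0300e+00] F [ 0.1  0.4 -0.2] gap 0.724 t 11.42
[319.93879029 269.13459025]
```

View pics/w7.png

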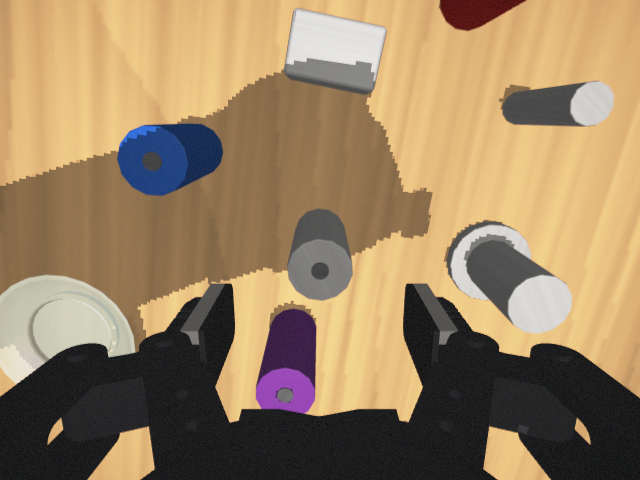

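Request:
servo_tool(
  gripper=[6.2, 6.2, 6.2, 6.2, 6.2, 6.2],
  slide=[
    [-0.1, -0.1, 2],
    [-0.1, -0.1, 4],
    [-0.1, -0.1, 5.5],
    [-0.1, -0.1, 6.3],
    [-0.1, -0.1, 6.3],
    [-0.1, -0.1, 6.3],
  ],
  rot=[
    [0, 0, 0],
    [0, 0, 0],
    [0, 0, 0],
    [0, 0, 0],
    [0, 0, 0],
    [0, 0, 0],
  ],
)

```text
clock: 11.92
tcp_pos: [470.5, 320.3, 208.5]
orientation: [-180.0, -0.1, 8.0]
ft_force: [-0.1, 0.6, 0.3]
finger_gap: 0.722
```

Request:
servo_tool(
  gripper=[2.6, 2.6, 2.6, 2.6, 2.6, 2.6],
  slide=[
    [0, 0, 0],
    [0, 0, 0],
    [0, 0, 0],
    [0, 0, 0],
    [0, 0, 0],
    [0, 0, 0],
  ],
  rot=[
    [0, 0, 0],
    [0, 0, 0],
    [0, 0, 0],
    [0, 0, 0],
    [0, 0, 0],
    [0, 0, 0],
  ],
  squeeze=60,
)

```text
clock: 12.42
tcp_pos: [471.0, 320.7, 210.0]
orientation: [-179.9, -0.2, 8.0]
ft_force: [-0.8, -0.7, 5.3]
finger_gap: 0.335
```

Request:
servo_tool(
  gripper=[2.6, 2.6, 2.6, 2.6, 2.6, 2.6, 2.6, 2.6],
  slide=[
    [0, 0, -0.5],
    [0, 0, -1.5],
    [0, 0, -3],
    [0, 0, -5],
    [0, 0, -7],
    [0, 0, -9],
    [0, 0, -11],
    [0, 0, -11],
  ],
  rot=[
    [0, 0, 0],
    [0, 0, 0],
    [0, 0, 0],
    [0, 0, 0],
    [0, 0, 0],
    [0, 0, 0],
    [0, 0, 0],
    [0, 0, 0],
  ],
)

```text
clock: 13.08
tcp_pos: [471.8, 321.2, 324.8]
orientation: [-179.8, -0.6, 8.0]
ft_force: [1.7, 0.6, -2.8]
finger_gap: 0.333
```

Run:
```python
from h import *
import pickle
o=arm.get_obs(); im=imaging.camera("wrist"); cv2.imwrite("pics/w8.png",im); pickle.dump(o,open("w8.pkl","wb")); go(518.8,64,330,8)
```

```text
slide [ 1.1  26.11 -0.81] rot [-0.2 -0.5  0. ] | tcp [471.5 321.  322.6] [-179.83   -0.51    8.02] F [ 0.1 -1.1 -4.5] gap 0.334 t 13.13
```

View pics/w8.png

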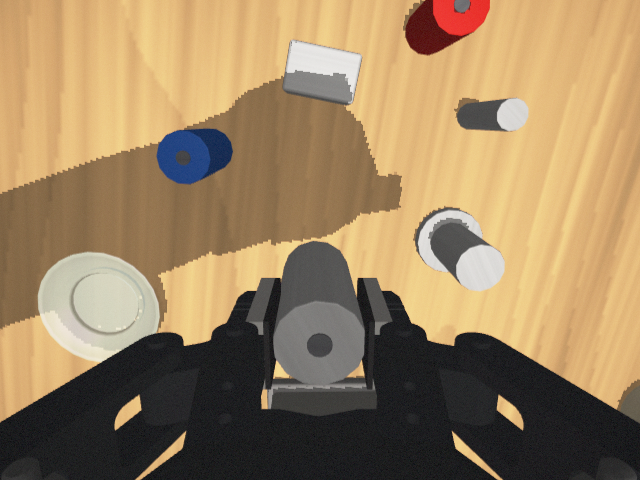

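Request:
servo_tool(
  gripper=[2.6, 2.6, 2.6, 2.6, 2.6, 2.6, 2.6, 2.6],
  slide=[
    [0.2, 3.5, -0.8],
    [0.4, 7, -0.8],
    [0.6, 11, -0.8],
    [0.8, 15, -0.8],
    [1, 19, -0.8],
    [1.1, 23, -0.8],
    [1.1, 26.1, -0.8],
    [1.1, 26.1, -0.8],
  ],
  rot=[
    [-0.2, -0.5, 0],
    [-0.2, -0.5, 0],
    [-0.2, -0.5, 0],
    [-0.2, -0.5, 0],
    [-0.2, -0.5, 0],
    [-0.2, -0.5, 0],
    [-0.2, -0.5, 0],
    [-0.2, -0.5, 0],
  ],
)

```text
clock: 13.8
tcp_pos: [519.0, 59.0, 328.4]
orientation: [179.8, 0.1, 7.6]
ft_force: [1.0, 0.5, -3.7]
finger_gap: 0.332
```

Run:
```python
from h import *
import pickle
o=pickle.load(open("w8.pkl","rb")); c=wcal(o); zt=o["tcp_pos"][2]-210+65
p=ray(c,(320,345),zt); R=Rn.from_euler("xyz",o["orientation"],degrees=True); print(p, "tool",R.inv().apply(p-o["tcp_pos"]))
p=ray(c,(320,341),zt);print("disc ctr alt",R.inv().apply(p-o["tcp_pos"]))
o=arm.get_obs(); im=imaging.camera("wrist"); cv2.imwrite("pics/w9.png",im); pickle.dump(o,open("w9.pkl","wb")); go(518.8,64,330,8)
```

```text
[473.50057753 321.25269854 179.83699685] tool [7.26979019e-02 7.18853087e-01 1.45007739e+02]
disc ctr alt [ 7.09999694e-02 -6.71396962e-01  1.45012879e+02]
slide [ 0.06 -0.26 -0.16] rot [ 0.   0.1 -0.3] | tcp [518.6  61.3 328.4] [1.7997e+02 1.3000e-01 7.7200e+00] F [-0.9  0.5 -4.2] gap 0.332 t 13.85
```

View pics/w9.png

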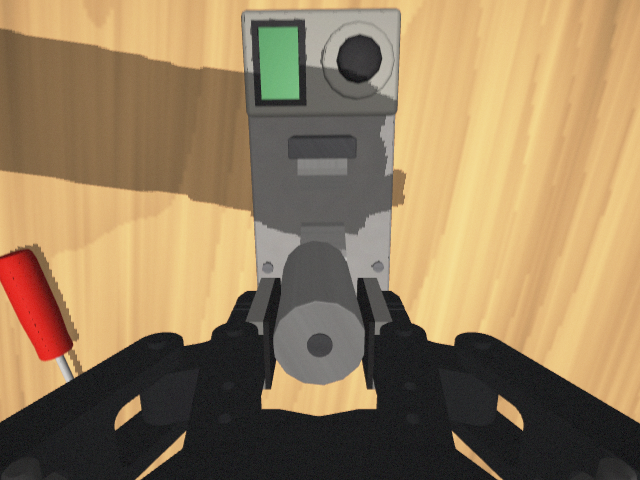

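Request:
servo_tool(
  gripper=[2.6, 2.6, 2.6, 2.6, 2.6, 2.6, 2.6],
  slide=[
    [0.1, -0.3, 1.5],
    [0.1, -0.3, 3.5],
    [0.1, -0.3, 5],
    [0.1, -0.3, 6],
    [0.1, -0.3, 6],
    [0.1, -0.3, 6],
    [0.1, -0.3, 6],
  ],
  rot=[
    [0, 0.1, -0.3],
    [0, 0.1, -0.3],
    [0, 0.1, -0.3],
    [0, 0.1, -0.3],
    [0, 0.1, -0.3],
    [0, 0.1, -0.3],
    [0, 0.1, -0.3],
  ],
)

```text
clock: 14.43
tcp_pos: [519.3, 64.9, 268.9]
orientation: [180.0, -0.0, 8.1]
ft_force: [0.0, 0.0, -3.5]
finger_gap: 0.332
```

Run:
```python
from h import *
go(518.8,63.8,250,8)
im=imaging.camera("scene"); crop(im,250,190,410,310,5,"pics/s7.png")
im=imaging.camera("wrist"); cv2.imwrite("pics/w10.png",im)
```

```text
slide [-0.06  0.1   1.89] rot [ 0.  -0.   0.1] | tcp [519.3  64.9 268.9] [ 1.7997e+02 -2.0000e-02  8.0600e+00] F [ 0.   0.  -3.5] gap 0.332 t 14.43
```

View pics/s7.png

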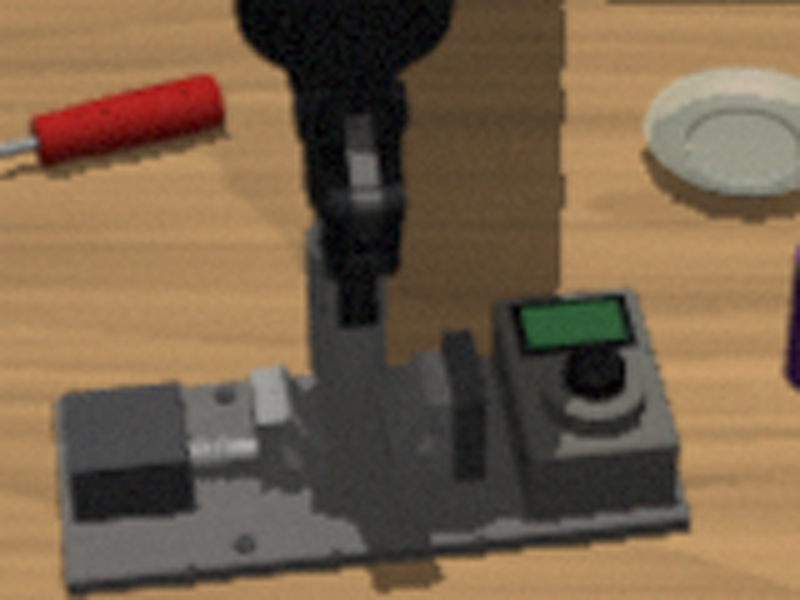

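View pics/w10.png

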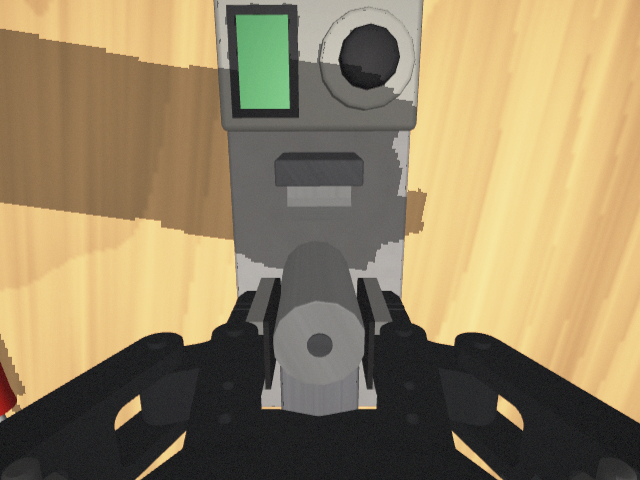

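Request:
servo_tool(
  gripper=[2.6, 2.6, 2.6, 2.6, 2.6],
  slide=[
    [-0.05, 0.1, 0.8],
    [-0.05, 0.1, 1.6],
    [-0.05, 0.1, 2.2],
    [-0.05, 0.1, 2.5],
    [-0.05, 0.1, 2.5],
  ],
  rot=[
    [0, 0, 0],
    [0, 0, 0],
    [0, 0, 0],
    [0, 0, 0],
    [0, 0, 0],
  ],
)

```text
clock: 14.95
tcp_pos: [518.6, 63.6, 243.2]
orientation: [-180.0, 0.0, 8.0]
ft_force: [-1.2, 0.5, -4.3]
finger_gap: 0.335
```

Request:
servo_tool(
  gripper=[2.6, 2.6, 2.6],
  slide=[
    [0, 0, 0.4],
    [0, 0, 0.8],
    [0, 0, 0.8],
  ],
  rot=[
    [0, 0, 0],
    [0, 0, 0],
    [0, 0, 0],
  ],
)

```text
clock: 15.2
tcp_pos: [518.5, 63.9, 234.6]
orientation: [-179.9, 0.0, 8.1]
ft_force: [0.2, 2.5, -4.8]
finger_gap: 0.333
```

Request:
servo_tool(
  gripper=[2.6, 2.6, 2.6],
  slide=[
    [0, 0, 0.3],
    [0, 0, 0.6],
    [0, 0, 0.6],
  ],
  rot=[
    [0, 0, 0],
    [0, 0, 0],
    [0, 0, 0],
  ],
)

```text
clock: 15.45
tcp_pos: [518.7, 63.9, 228.1]
orientation: [-179.9, 0.0, 8.1]
ft_force: [2.3, 0.6, -5.0]
finger_gap: 0.335
```

Request:
servo_tool(
  gripper=[2.6, 2.6, 2.6],
  slide=[
    [0, 0, 0.3],
    [0, 0, 0.6],
    [0, 0, 0.6],
  ],
  rot=[
    [0, 0, 0],
    [0, 0, 0],
    [0, 0, 0],
  ],
)

```text
clock: 15.7
tcp_pos: [518.5, 63.8, 221.3]
orientation: [-179.9, 0.1, 8.0]
ft_force: [0.5, 0.8, -5.7]
finger_gap: 0.33
```

Request:
servo_tool(
  gripper=[2.6, 2.6],
  slide=[
    [0, 0, 0.2],
    [0, 0, 0.2],
  ],
  rot=[
    [0, 0, 0],
    [0, 0, 0],
  ],
)

```text
clock: 15.87
tcp_pos: [518.6, 63.8, 220.1]
orientation: [-180.0, 0.0, 8.0]
ft_force: [-1.4, 0.1, 4.2]
finger_gap: 0.335
```

Request:
servo_tool(
  gripper=[2.6, 2.6],
  slide=[
    [0, 0, 0.2],
    [0, 0, 0.2],
  ],
  rot=[
    [0, 0, 0],
    [0, 0, 0],
  ],
)

```text
clock: 16.03
tcp_pos: [518.5, 63.9, 220.0]
orientation: [-180.0, -0.0, 8.0]
ft_force: [-6.0, 0.7, 14.4]
finger_gap: 0.337
```

Run:
```python
from h import *
go(518.8,63.8,219,8)
im=imaging.camera("scene"); crop(im,250,190,410,310,5,"pics/s8.png")
```

```text
slide [0.03 0.01 0.1 ] rot [-0. -0.  0.] | tcp [518.5  63.9 220. ] [-179.97   -0.      8.05] F [-6.   0.7 14.4] gap 0.337 t 16.03
```

View pics/s8.png

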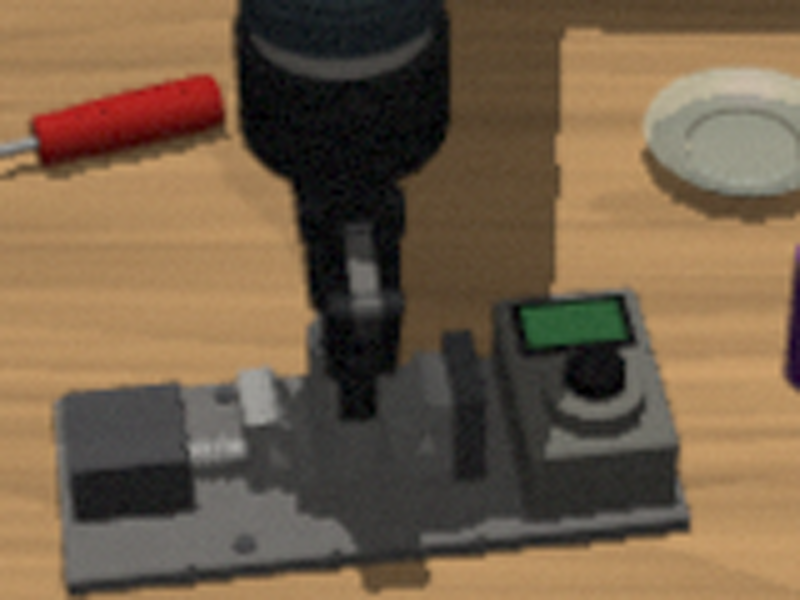

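Request:
servo_tool(
  gripper=[6.2, 6.2, 6.2, 6.2, 6.2, 6.2, 6.2, 6.2],
  slide=[
    [0, 0, 0],
    [0, 0, 0],
    [0, 0, 0],
    [0, 0, 0],
    [0, 0, 0],
    [0, 0, -2],
    [0, 0, -5],
    [0, 0, -9],
  ],
  rot=[
    [0, 0, 0],
    [0, 0, 0],
    [0, 0, 0],
    [0, 0, 0],
    [0, 0, 0],
    [0, 0, 0],
    [0, 0, 0],
    [0, 0, 0],
  ],
)

```text
clock: 16.75
tcp_pos: [516.9, 63.7, 308.1]
orientation: [-179.9, 0.4, 8.0]
ft_force: [1.1, 0.8, -0.3]
finger_gap: 0.727
```

Request:
servo_tool(
  gripper=[6.2, 6.2, 6.2, 6.2, 6.2, 6.2],
  slide=[
    [0, 0, -3],
    [0, 0, -6],
    [0, 0, -8],
    [0, 0, -8],
    [0, 0, -8],
    [0, 0, -8],
  ],
  rot=[
    [0, 0, 0],
    [0, 0, 0],
    [0, 0, 0],
    [0, 0, 0],
    [0, 0, 0],
    [0, 0, 0],
  ],
)

```text
clock: 17.25
tcp_pos: [517.2, 63.6, 387.0]
orientation: [-179.9, 0.5, 8.0]
ft_force: [0.3, 0.2, 0.1]
finger_gap: 0.727
```

Run:
```python
from h import *
o=arm.get_obs(); im=imaging.camera("wrist"); cv2.imwrite("pics/w11.png",im); c=wcal(o)
for z in(65,70,75,80): print(z, proj(c,[518.6,63.8,z]))
go(518.8,63.8,219,8)
s=imaging.camera("scene"); cv2.imwrite("pics/s9.png",s); crop(s,250,190,410,310,5,"pics/s9c.png")
```

```text
65 [324.57353256 215.5877562 ]
70 [324.61847501 217.16020804]
75 [324.66491999 218.78523035]
80 [324.71294412 220.46550427]
slide [ 0.35  0.04 16.74] rot [-0.1  0.5  0. ] | tcp [516.9  63.7 386.5] [-179.9     0.55    8.04] F [ 0.1  0.6 -0.1] gap 0.725 t 17.3
```

View pics/w11.png

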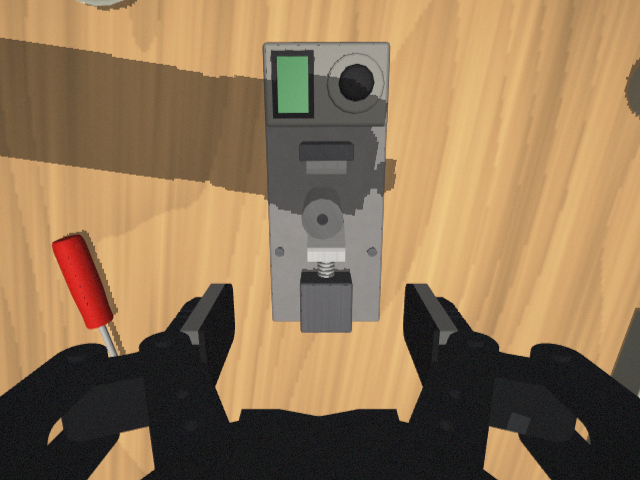

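View pics/s9c.png

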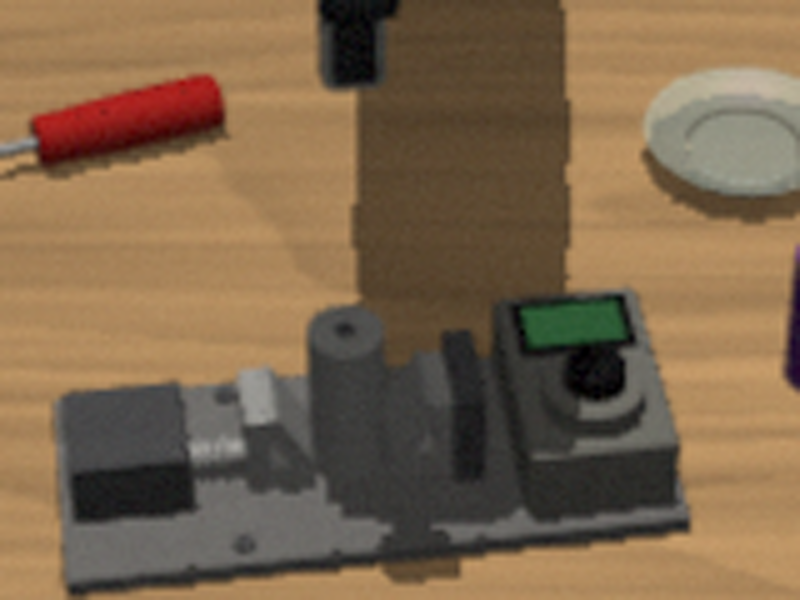

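View pics/s9.png

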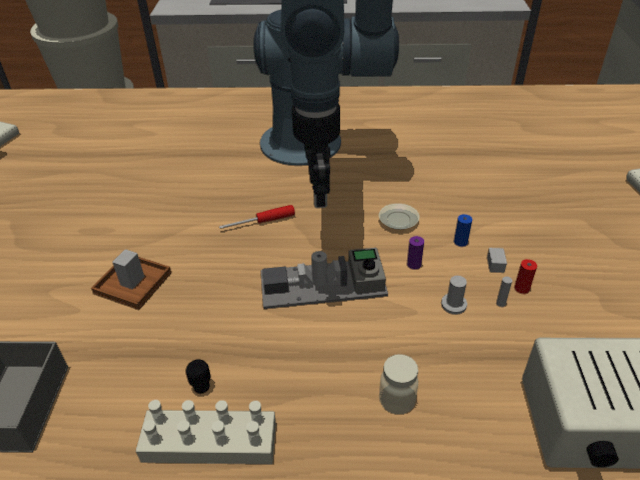

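```bash
python3 -c "
from workcell import workorder
print(workorder.sign_off())"
```

```text
the job is handed in; nothing more can be done
None
```

The job is done and handed in at about 17.3 s. I pressed zero once with the master still in the jaws, then stood the master in the tray and loaded the plain 30 mm pin. The hand-in reports no verdict, so these are my own last checks.

- **Zero:** the button reached its stop at about 21 N, and the force fell off over about 6 mm as it sprang back. I did not go near it again.
- **Master:** it touched the tray floor at the height I had worked out, and the pictures show it standing inside the walls.
- **Pin:** it reached the base at the predicted height with about 14 N of push. After release it stands upright, with the sprung jaw back where it was with the master in. Its top hole is within about 2 mm of the nest centre along x.
- **End state:** the gripper is open, high above everything and touching nothing.

Two measurements disagreed, neither affecting the result:
- **Camera positions:** the scene and top cameras differed by about 5 mm on the master and 12 mm on the tray. I used the wrist camera for final positions.
- **Button height:** the button met the fingers about 10 mm higher than the cameras suggested. Most likely the shut fingers reach further than the nominal 173 mm.

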